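# Lock the regripping turntable and sweep up the grip offcuts

### The arm

A 7-joint arm with a two-finger parallel gripper is mounted at the origin on the work surface. World frame = base frame: x ahead of the robot, y to its left, z up, the work surface at z = 0. Lengths are in mm, angles in rad, forces in N, time in s.
With the tool pointing down it reaches from about 425 to 975 mm from the base axis. Payload 16.7 kg.
Tool frame: the origin (TCP) lies midway between the tips of the shut fingers; the grasp point (between the pads) lies 19 mm behind it; z points along the fingers, y is the line along which they close (so a half turn about z gives the same grasp; the last joint's range is limited). The gripper opens to 85 mm and grips with 20 to 120 N. Pads are 22 mm wide; open, the fingers measure 114 mm over their backs; the gripper's body (76 mm by 85 mm) begins 54 mm behind the grasp point. The pads swing forward as they close: fully open they stand 13 mm farther back than shut.
Start: joints at [1.067, 0.426, 0.074, 1.606, -0.034, 1.111, -0.067], TCP at [234.464, -632.932, 231.302] pointing down, gripper open.
Joint ranges: [-2.85, 2.85], [-0.5, 2.14], [-1.23, 1.37], [0.21, 2.46], [-1.02, 4.16], [0.16, 2.05], [-2.73, 2.73]. Speed limits (rad/s): [1.89, 1.89, 2.39, 2.39, 3.01, 3.01, 3.01].

### API

Orientations are given as a rotation vector (axis times angle).
In Python, from cell import manip, cams gives the robot as it stands.
- The arm moves only by the tool step_arm, never from a script. Its argument "steps" is a list of rows, each a list of 7 numbers: the shift along the tool's x, y, z each as a share of 0.2 m, from -1 to 1, then the turn, a rotation vector about the tool's x, y, z each as a share of 90 degrees, from -1 to 1, then the opening, from 0 (shut) to 1 (fully open). A call has exactly 5 rows; each row is the pose to reach, as a shift and turn from the pose commanded when the call began, along the tool's axes at that moment; what a row does not reach only later rows make up. A row lasts 1/10 s, in which the tool goes at most 50 mm and 8.59 degrees, less where a joint would pass 70% of its speed; a pose out of reach is approached as far as the arm can. A call with a number of a shift or a turn outside -1 to 1 is refused whole. A call with a gripper value outside its range is refused whole. The fingers move at their own pace and stop on an object; "grip_force" is the grip in N (left out, the last holds). Time passes only in rows, so rows that repeat a pose let the fingers close, or fill a call up. It gives the time, the measured TCP pose, the force, the opening and the grip force at its end, in the units of the state.
- manip.state(): the state, without advancing time (a new reading comes with each control period).
- cams.snapshot(name): name is "scene" or "top"; returns a dict with "pixels" (400x640x3 uint8, blue, green, red), "camera_matrix" (3x3 intrinsics, pixels), "dist" ([k1, k2, p1, p2, k3] as OpenCV has them; the pictures are not rectified), "world_to_cam" (4x4, takes a point from world to camera coordinates). Camera axes: x right, y down, z forward; pixel columns grow to the right and rows downward; lengths in mm; the calibration is good to about 2 mm. A picture is of the moment at which its call begins. There is no depth.
- manip.finish_job(): hands the job in; it is judged then, once.
The state is a dict: "time_s": time; "qpos": joint angles; "joint_velocities": joint speeds; "joint_torque": joint torques, N m; "tool_pos": TCP position; "tcp_rot": TCP orientation; "force": force on the tool from outside, world axes, zero at the start; "wrist_torque": the same for the moment, N m; "gripper_width": finger opening in mm; "gripper_force": force on a finger pad.
Only numpy, scipy, OpenCV 4.12 (cv2) and the standard library are available. Lean on these libraries where they do the work, as an engineer would, in place of code of your own. Each camera call takes 0.05 s, during which the arm holds its last target. There are 200 camera calls.

### The job

Get the regripping bench ready for the next club. First lock the turntable: knock both of its sprung lock pins fully down with the mallet, touching the stand and pins with nothing else, and stand the mallet back upright on its square mat. After that sweep every rubber offcut well inside the three-sided scrap catch with the bench sweep (they are sticky, so never move them with the gripper or the mallet), stand the sweep back upright on its long mat, and leave the other things on the bench where they are.

Things in the scene. Friction and masses are not known exactly. Their poses are not given: they have to be found in the camera images.
- mallet: Mallet standing on one face of its head. Head: upright cylinder 54 mm across, 80 mm tall. A wooden handle (24 mm wide, 22 mm tall) sticks out level along the mallet's +x, its centre line 45 mm above the lower face, ending 155 mm from the head's axis. Origin: centre of the lower (striking) face; z up. 0.42 kg. Grip the handle close to the head, e.g. 42 mm from its axis.
- mallet_mat: The mallet's fixed square black rubber mat, 100 x 100 x 3 mm; origin at the centre of its underside, on the bench.
- station: Fixed turntable stand, z up. Origin on the bench under the middle of a grey block (50 mm in x, 150 mm in y, 45 mm tall) with two lock pins, at y = -50 mm (right) and +50 mm (left). 170 mm from it along +x is the axis of the turntable: a cork-topped disc 210 mm across, top 51 mm above the bench, with an upside-down charcoal rubber grip 250 mm tall, 32 mm thick, standing on its middle.
- pin_right (a joint): Lock pin at the right end of the grey block, m: 0 is fully up, 0.018 fully down. It slides straight down against a light spring and about 7 N of friction (10 N in all), and stays where it is driven. It starts 0 to 4 mm down. It counts as fully down within 2 mm.
- pin_left (a joint): Lock pin at the left end of the grey block, m: 0 is fully up, 0.018 fully down. It slides straight down against a light spring and about 7 N of friction (10 N in all), and stays where it is driven. It starts 0 to 4 mm down. It counts as fully down within 2 mm.
- pin_right_top (a point): Centre of the right pin's flat round steel top (30 mm across), moving with the pin: 75 mm above the bench when fully up, 57 mm when fully down.
- pin_left_top (a point): Centre of the left pin's flat round steel top (30 mm across), moving with the pin: 75 mm above the bench when fully up, 57 mm when fully down.
- catch: Fixed three-sided scrap catch of aluminium sheet standing on the bench, no floor, walls 50 mm tall and 5 mm thick. Origin on the bench at the middle of its open mouth; +x points inwards. Inside it is 210 mm deep (x 0 to 0.21) and 320 mm wide (y -0.16 to 0.16).
- sweep: Bench sweep standing on its rubber foot: a wooden block 150 mm long (along its y), 28 mm thick (along its x) and 45 mm tall, with an upright dark wooden grip rib on top, 90 mm long (y), 22 mm thick (x), reaching to 95 mm above the foot. Origin: centre of the underside; z up. 0.35 kg. Grip the rib across its thickness, about 72 mm above the foot; push with either long face.
- sweep_mat: The sweep's fixed long black rubber mat, 50 mm (x) by 180 mm (y) by 3 mm thick; origin at the centre of its underside, on the bench.
- offcut1: Chunky rubber offcut of an old grip, 60 mm long (x), 32 mm wide, 22 mm tall, 40 g, lying on the bench, may be absent. Origin: centre of its underside.
- offcut2: Chunky rubber offcut of an old grip, 60 mm long (x), 32 mm wide, 22 mm tall, 40 g, lying on the bench, may be absent. Origin: centre of its underside.
- offcut3: Chunky rubber offcut of an old grip, 60 mm long (x), 32 mm wide, 22 mm tall, 40 g, lying on the bench, may be absent. Origin: centre of its underside.
- offcut4: Chunky rubber offcut of an old grip, 60 mm long (x), 32 mm wide, 22 mm tall, 40 g, lying on the bench, may be absent. Origin: centre of its underside.
- offcut5: Chunky rubber offcut of an old grip, 60 mm long (x), 32 mm wide, 22 mm tall, 40 g, lying on the bench, may be absent. Origin: centre of its underside.
- offcut6: Chunky rubber offcut of an old grip, 60 mm long (x), 32 mm wide, 22 mm tall, 40 g, lying on the bench, may be absent. Origin: centre of its underside.
- offcut7: Chunky rubber offcut of an old grip, 60 mm long (x), 32 mm wide, 22 mm tall, 40 g, lying on the bench, may be absent. Origin: centre of its underside.
- offcut8: Chunky rubber offcut of an old grip, 60 mm long (x), 32 mm wide, 22 mm tall, 40 g, lying on the bench, may be absent. Origin: centre of its underside.
- wood_head: Bystander: lacquered walnut fairway-wood head, about 100 mm across, 60 mm tall with its neck, lying on its sole; origin under its middle.
- gauge: Bystander: steel grip-alignment gauge, flat bar 130 mm (x) by 30 mm, 4 mm thick with a 20 mm tall stop at its +x end; origin under its middle.
- ferrule: Bystander: clear plastic ferrule, a tube 22 mm across and 34 mm tall, standing; origin at the centre of its underside.
- solvent: Bystander: solvent can 60 mm across, 100 mm tall, standing; origin at the centre of its underside.
- tape_roll: Bystander: roll of grip tape 90 mm across, 25 mm tall, lying flat; origin at the centre of its underside.
Not all that is in view belongs to the job. Of the things that look like the sweep, take the one that is nearest to the robot's base at the start.

How it is judged (in metres and radians):
On the way, in this order (a step that is already met when the one before it is completed fails the run):
1. both lock pins are fully down (within 2 mm) with the mallet's lower face at one of them (within 60 mm) (value of joint each of pin_left, pin_right above 0.016 m and (distance between mallet and pin_left_top below 0.06 m or distance between mallet and pin_right_top below 0.06 m)), for 0.05 s.
2. every offcut present is inside the catch (x of offcut1 in the frame of catch between 0.02 and 0.212 m and y of offcut1 in the frame of catch between -0.162 and 0.162 m and height (world z) of each of offcut1, offcut2, offcut3, offcut4, offcut5, offcut6, offcut7, offcut8 below 0.06 m and x of offcut2 in the frame of catch between 0.02 and 0.212 m and y of offcut2 in the frame of catch between -0.162 and 0.162 m and x of offcut3 in the frame of catch between 0.02 and 0.212 m and y of offcut3 in the frame of catch between -0.162 and 0.162 m and x of offcut4 in the frame of catch between 0.02 and 0.212 m and y of offcut4 in the frame of catch between -0.162 and 0.162 m and x of offcut5 in the frame of catch between 0.02 and 0.212 m and y of offcut5 in the frame of catch between -0.162 and 0.162 m and x of offcut6 in the frame of catch between 0.02 and 0.212 m and y of offcut6 in the frame of catch between -0.162 and 0.162 m and x of offcut7 in the frame of catch between 0.02 and 0.212 m and y of offcut7 in the frame of catch between -0.162 and 0.162 m and x of offcut8 in the frame of catch between 0.02 and 0.212 m and y of offcut8 in the frame of catch between -0.162 and 0.162 m), for 0.2 s.
At the end, for the whole second after the job is handed in: Both lock pins are within 2 mm of fully down; the centre of every offcut present lies inside the catch, at least 20 mm in from its mouth, at rest; mallet and sweep each stand upright (within 7 degrees) with their origin within 25 mm of the centre of their own mat, released and at rest (all of step 2 and value of joint each of pin_left, pin_right above 0.016 m and linear speed of each of offcut1, offcut2, offcut3, offcut4, offcut5, offcut6, offcut7, offcut8, mallet, sweep below 0.02 m/s and horizontal distance between mallet and mallet_mat below 0.025 m and angle between each of mallet, sweep's own z axis and vertical below 0.12 rad and height (world z) of each of mallet, sweep below 0.012 m and horizontal distance between sweep and sweep_mat below 0.025 m); the robot touches nothing.
It fails at once if an offcut is touched by the gripper, the arm or the mallet (contact force between any of the fingers, the arm, mallet and offcut1 above 1 N or contact force between any of the fingers, the arm, mallet and offcut2 above 1 N or contact force between any of the fingers, the arm, mallet and offcut3 above 1 N or contact force between any of the fingers, the arm, mallet and offcut4 above 1 N or contact force between any of the fingers, the arm, mallet and offcut5 above 1 N or contact force between any of the fingers, the arm, mallet and offcut6 above 1 N or contact force between any of the fingers, the arm, mallet and offcut7 above 1 N or contact force between any of the fingers, the arm, mallet and offcut8 above 1 N).
It fails at once if the gripper, the arm or the sweep presses on the turntable stand or a pin (contact force between any of the fingers, the arm, sweep and station above 2 N).
It fails at once if another thing on the bench is moved more than 30 mm or tipped (distance of any of wood_head, gauge, ferrule, solvent, tape_roll from where it was at the start of the episode above 0.03 m or angle between any of wood_head, gauge, ferrule, solvent, tape_roll's own z axis and vertical above 0.4 rad).
Of offcut1, offcut2, offcut3, offcut4, offcut5, offcut6, offcut7, offcut8 only 4 to 7 are there at a start; the rules pass over those that are not, and their reading is None.
At some moment in a run one of offcut1, offcut2, offcut3, offcut4, offcut5, offcut6, offcut7, offcut8 may be knocked a few centimetres aside while the robot is not near it.
It also fails if it takes over 210 s, if anything falls off the work surface, if the arm or the gripper's body presses on something with over 40 N, if the wrist force passes 120 N, or if a joint passes its speed limit or range.

## Working session

There is one attempt and no reset: what is moved stays moved. The work goes in short steps, Python scripts to look and compute and a tool call to move; the robot and the scene stay as the last step left them, time stands still between calls to the robot, and variables do not carry over. Pictures are saved under pics/ and viewed, at most 14 in all, crops included, and the job is handed in when it is done.

Besides the shell and the picture viewer there is one more tool, called after "Call:" as name(argument=value, ...), one argument or row to a line, values as JSON. step_arm: Moves the arm, as the interface text tells. Its arguments: {"type":"object","properties":{"steps":{"type":"array"},"grip_force":{"type":"number"}},"required":["steps"]}

```bash
ls; mkdir -p pics; cat > h.py <<'E'
import numpy as np, cv2
from cell import manip, cams
def snap(n,f=None):
    s=cams.snapshot(n)
    if f: cv2.imwrite(f,s['pixels'])
    return s
def ray(s,px,z):
    K=np.array(s['camera_matrix'],float);d=np.array(s['dist'],float);T=np.array(s['world_to_cam'],float)
    p=cv2.undistortPoints(np.array(px,float).reshape(-1,1,2),K,d).reshape(-1,2)
    R=T[:3,:3];c=-R.T@T[:3,3]
    v=np.c_[p,np.ones(len(p))]@R
    return c+v*((z-c[2])/v[:,2])[:,None]
def proj(s,P):
    T=np.array(s['world_to_cam'],float)
    return cv2.projectPoints(np.array(P,float).reshape(-1,1,3),cv2.Rodrigues(T[:3,:3])[0],T[:3,3],np.array(s['camera_matrix'],float),np.array(s['dist'],float))[0].reshape(-1,2)
E
python3 - <<'E'
from h import *
for n in('top','scene'):
    s=snap(n,f'pics/{n}0.png'); T=np.array(s['world_to_cam']); print(n,-T[:3,:3].T@T[:3,3],np.array(s['camera_matrix'])[0,0]); 
print(manip.state())
E
```

```text
pics
top [ 393.20910575   44.00760833 1351.22891416] 406.6956728591562
scene [1303.08401221  187.18558138 1142.54198805] 515.3667985723304
{'time_s': 0.1, 'qpos': array([ 1.0665378 ,  0.42666659,  0.07387007,  1.60657713, -0.03406451,
        1.11081924, -0.06708544]), 'joint_velocities': array([ 4.89438635e-04, -2.46744116e-03,  5.73580133e-04, -2.33219040e-03,
        7.30231105e-05, -2.31109380e-03,  6.44356568e-04]), 'joint_torque': array([ 9.69849323e-03, -9.51533175e+01,  3.77250195e+00, -4.64397275e+01,
        1.97526708e-02,  6.44579617e-03, -1.87868511e-05]), 'tool_pos': array([ 234.287109  , -632.61681259,  230.66800946]), 'tcp_rot': array([-3.09115858e+00, -5.54102755e-01,  5.25228474e-04]), 'force': array([-0.93114663,  0.37080705,  0.01812831]), 'wrist_torque': array([ 0.02068797, -0.03761637,  0.0082906 ]), 'gripper_force': 0.0, 'gripper_width': 85.75287555026367}
```

View pics/top0.png

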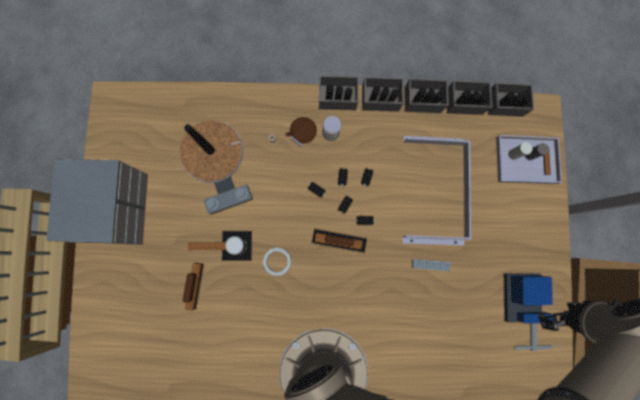

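View pics/scene0.png

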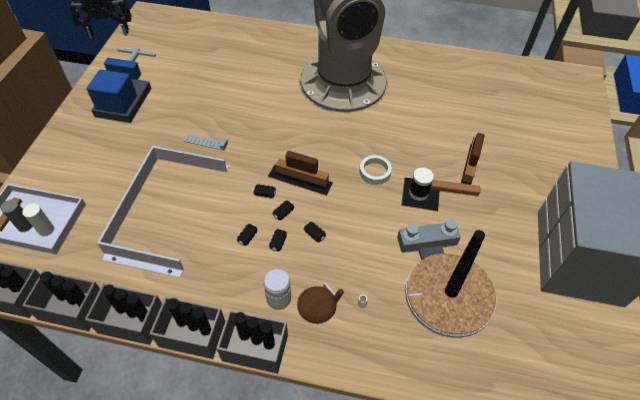

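The top view shows the base at (325,370) and 5 offcuts at (343,177), (367,177), (317,189), (345,204) and (365,220). The mallet is on its mat at (235,246) with its handle to the left. The stand block is at (228,199), and the catch is at (404–470,138–241) with its mouth to the left. The sweep on its mat at (339,241) is nearest the base; the one at (193,286) is a look-alike. The scene view agrees.

```bash
python3 - <<'E'
from h import *
s=snap('top'); im=s['pixels']
def comps(m,z,lo,box=None,name=''):
    n,l,st,c=cv2.connectedComponentsWithStats(m.astype(np.uint8))
    for i in range(1,n):
        x,y,w,h,a=st[i]
        if a<lo or not(180<c[i][0]<480 and 110<c[i][1]<310): continue
        ys,xs=np.where(l==i)
        r=cv2.minAreaRect(ray(s,np.c_[xs,ys],z)[:,:2].astype(np.float32))
        P=ray(s,np.c_[xs,ys],z)[:,:2]; e,v=np.linalg.eigh(np.cov((P-P.mean(0)).T))
        print(name,c[i].round(1),a,'mean',P.mean(0).round(1),'rect',np.round(r[0]),np.round(r[1]),'ang',round(np.degrees(np.arctan2(v[1,1],v[0,1])),1))
hsv=cv2.cvtColor(im,cv2.COLOR_BGR2HSV); H,S,V=[hsv[...,k].astype(int) for k in range(3)]
comps(V<60,15,30,name='dark')
comps((S>110)&(V>60)&(V<190)&(H<14),60,30,name='brown')
comps((S<60)&(V>110),40,20,name='grey')
c=cv2.resize(im[110:310,180:480],None,fx=2.6,fy=2.6,interpolation=cv2.INTER_CUBIC);cv2.imwrite('pics/tc.png',c)
s=snap('scene');c=cv2.resize(s['pixels'][130:280,220:490],None,fx=2.9,fy=2.9,interpolation=cv2.INTER_CUBIC);cv2.imwrite('pics/sc.png',c)
E
```

```text
dark [199.7 139.7] 269 mean [757.6 435.2] rect [760. 436.] [133.  28.] ang 46.9
dark [466.  183.6] 80 mean [ 628.4 -471.6] rect [ 629. -472.] [  7. 183.] ang 179.3
dark [342.3 176.1] 114 mean [643.1 -50.3] rect [643. -50.] [26. 49.] ang 174.6
dark [366.6 176.6] 114 mean [ 643.4 -131.7] rect [ 644. -132.] [26. 51.] ang 163.9
dark [316.2 189.3] 113 mean [596.3  35.9] rect [596.  36.] [50. 25.] ang 54.9
dark [344.9 204.1] 114 mean [548.8 -60.2] rect [549. -60.] [24. 52.] ang 149.4
dark [364.5 219.9] 110 mean [ 497.8 -125.8] rect [ 498. -126.] [20. 50.] ang 91.4
dark [340.8 237.6] 211 mean [437.9 -48.2] rect [429. -42.] [172.  42.] ang 78.2
dark [238.7 245.8] 455 mean [403.8 285.1] rect [405. 293.] [88. 90.] ang -179.0
dark [337.8 245.9] 35 mean [410.7 -38.9] rect [411. -36.] [86.  4.] ang 81.6
dark [192.1 286.8] 79 mean [267.  432.1] rect [266. 432.] [12. 85.] ang 172.9
dark [196.3 295.3] 34 mean [240.1 416.9] rect [241. 417.] [ 4. 78.] ang 172.4
brown [302.9 129.4] 427 mean [787.2  84. ] rect [786.  84.] [82. 83.] ang 95.3
brown [338.5 240.8] 280 mean [426.4 -38.1] rect [426. -37.] [15
[... 278 characters left out ...]
3 mean [762.6 188.2] rect [761. 188.] [21. 17.] ang -147.5
grey [442.2 204.5] 1116 mean [ 554.3 -380.6] rect [ 601. -363.] [231. 363.] ang 174.6
grey [295.7 141.1] 28 mean [752.3 107.5] rect [752. 109.] [46.  8.] ang 52.4
grey [238.3 143.9] 35 mean [738.6 297.5] rect [738. 296.] [44. 27.] ang 63.7
grey [238.6 162.2] 34 mean [676.9 293.4] rect [676. 295.] [10. 68.] ang 157.1
grey [226.4 198.3] 556 mean [556.  327.6] rect [557. 328.] [ 46. 145.] ang 111.1
grey [233.8 245. ] 248 mean [405.6 296.4] rect [406. 297.] [51. 55.] ang 101.6
grey [276.6 261.1] 376 mean [357.8 157.5] rect [358. 158.] [89. 93.] ang -137.5
grey [431.6 264.7] 373 mean [ 355.4 -341.8] rect [ 356. -342.] [123.  33.] ang 87.0
```

View pics/tc.png

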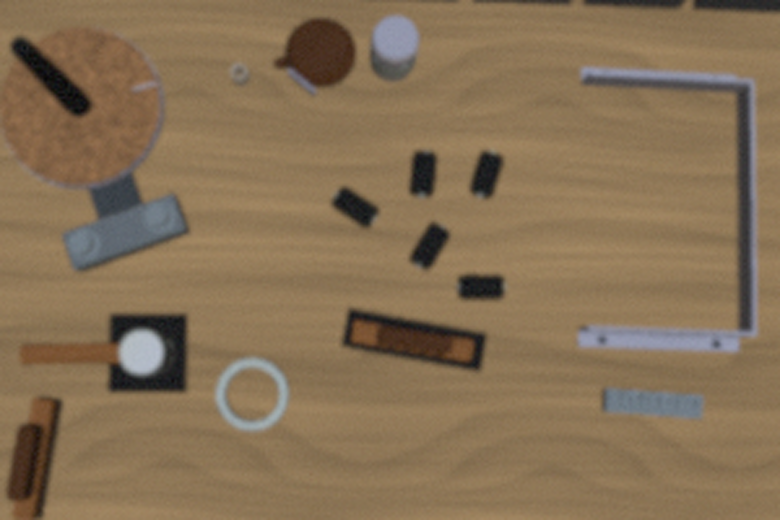

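View pics/sc.png

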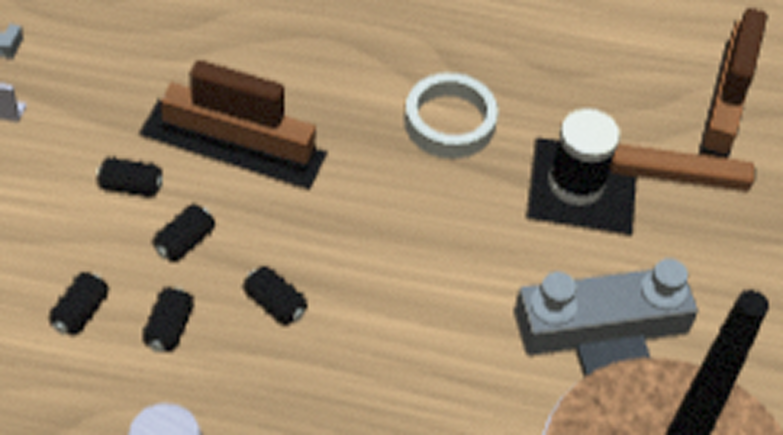

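The crops give these positions. Pin tops are at top-view crop (87,243) and (162,216), and scene crop (558,286) and (669,272). The mallet face is at (142,352) with the handle end at (22,354). The sweep rib centre is about (415,343), and the catch rim corners are at (582,69), (754,80) and (579,328).

```bash
python3 - <<'E'
from h import *
s=snap('top'); g=snap('scene')
t=lambda L,z:ray(s,np.array(L)/2.6+[180,110],z).round(0)[:,:2].tolist()
def tri(a,b):
    o=[]
    for q,p in((s,np.array(a)/2.6+[180,110]),(g,np.array(b)/2.9+[220,130])): o.append((ray(q,[p],0)[0],ray(q,[p],100)[0]))
    (A,B),(C,D)=o; u,v=B-A,D-C
    k=np.linalg.lstsq(np.c_[u,-v],C-A,rcond=None)[0]; P,Q=A+u*k[0],C+v*k[1]
    return ((P+Q)/2).round(1),np.linalg.norm(P-Q).round(1)
print('pinL',tri((87,243),(558,286)) ,tri((87,243),(669,272)),'pinR',tri((162,216),(558,286)),tri((162,216),(669,272)))
print('pins z73',t([(87,243),(162,216)],73),'turntable c',t([(82,106)],51))
print('mallet',t([(142,352)],83),tri((142,352),(590,134)),'handle end',t([(22,354)],59))
print('mmat',t([(110,316),(185,316),(185,390),(110,390)],3))
print('rib',t([(415,343)],98),tri((415,343),(239,85)),'mat',t([(350,310),(485,334),(480,369),(344,345)],3))
print('catch rim',t([(582,69),(754,80),(579,328),(756,333)],50),'base lower outer',t([(579,347),(738,351)],0))
gg=lambda L,z:ray(g,np.array(L,float),z).round(0)[:,:2].tolist()
print('scene catch: upper wall rim',gg([(227,162),(155,148),(103,246),(182,266)],50))
E
```

```text
pinL (array([544.9, 323.7,  47.1]), np.float64(86.3)) (array([535.5, 368.3,  62.3]), np.float64(9.3)) pinR (array([571. , 276.4,  62.6]), np.float64(7.9)) (array([567.1, 316.3,  99.4]), np.float64(99.3))
pins z73 [[535.0, 361.0], [570.0, 271.0]] turntable c [[711.0, 383.0]]
mallet [[404.0, 286.0]] (array([404.1, 289. ,  71.5]), np.float64(2.5)) handle end [[398.0, 437.0]]
mmat [[449.0, 344.0], [452.0, 248.0], [358.0, 244.0], [356.0, 339.0]]
rib [[422.0, -39.0]] (array([422.1, -38.6,  76. ]), np.float64(3.9)) mat [[464.0, 38.0], [437.0, -135.0], [393.0, -129.0], [420.0, 45.0]]
catch rim [[775.0, -251.0], [768.0, -477.0], [445.0, -245.0], [443.0, -470.0]] base lower outer [[423.0, -256.0], [421.0, -465.0]]
scene catch: upper wall rim [[456.0, -243.0], [452.0, -455.0], [779.0, -454.0], [789.0, -246.0]]
```

```bash
python3 - <<'E'
from h import *
s=snap('top'); g=snap('scene')
P=manip.state()['tool_pos']; print('tcp',P,proj(s,[P]),proj(g,[P]),'base',proj(s,[[0,0,0]]),proj(g,[[0,0,0]]))
G=cv2.cvtColor(s['pixels'],cv2.COLOR_BGR2GRAY)
print(G[228,214:262]); print(G[222:270,225])
gg=lambda L,z:ray(g,np.array(L)/2.9+[220,130],z).round(0)[:,:2].tolist()
print('mmat',gg([(537,140),(637,162),(632,234),(527,216)],3),'pins73',gg([(669,268),(558,282)],73),'handle end',gg([(752,172)],59),'mallet top',gg([(590,132)],83),'sweepmat',gg([(156,102),(326,152),(312,187),(140,131)],3))
print('K',s['camera_matrix'],s['dist'])
c=np.hstack([cv2.resize(q['pixels'][y:y+110,x:x+110],(400,400)) for q,x,y in((s,500,260),(g,60,0))]);cv2.imwrite('pics/grip.png',c)
E
```

```text
tcp [ 234.47666749 -632.89149605  231.19511604] [[551.51417707 310.58889431]] [[110.35922745  37.62877419]] base [[323.27711052 373.00937646]] [[343.16376832  80.77991043]]
[125 127 126 126 128 129 128 127 129 128 129 123 126 126 126 130 125 127
 128 129 126 127 125 125 125 123 125 124 127 124 123 126 124 126 126 126
 126 122 126 124 124 126 121 123 124 122 123 123]
[123 126 128 127 124 125 123 122  94  62  36  26  31  32  28  27  27  32
  48  69  96 117 125 129 125 121 111  88  57  37  36  31  32  24  25  30
  30  40  75 106 122 125 123 122 113 114 118 120]
mmat [[365.0, 247.0], [371.0, 345.0], [457.0, 347.0], [458.0, 248.0]] pins73 [[538.0, 371.0], [573.0, 279.0]] handle end [[405.0, 441.0]] mallet top [[411.0, 289.0]] sweepmat [[401.0, -127.0], [425.0, 49.0], [470.0, 45.0], [440.0, -132.0]]
K [[406.69567286   0.         319.52379154]
 [  0.         406.69567286 198.13574719]
 [  0.           0.           1.        ]] [-0.09196273  0.          0.          0.          0.        ]
```

View pics/grip.png

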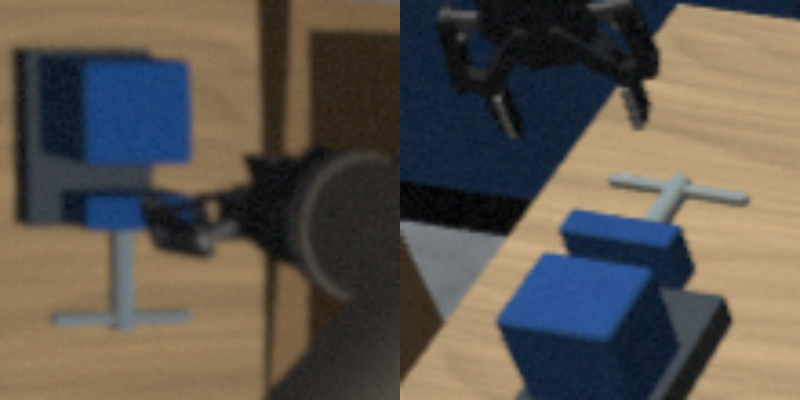

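The fingertips project where they should in both views, so the calibration holds. Averaging the two views gives:

| Thing | Position (mm) | Angle |
|---|---|---|
| Mallet axis | (407,288) | handle at about 92° |
| Left pin | (537,366) | |
| Right pin | (572,275) | |
| Sweep | (424,-40) | y axis at about 81° |

The catch mouth is near y=-248, spanning x of about 445–765.

```bash
cat >> h.py <<'E'
def pose():
    st=manip.state(); R=cv2.Rodrigues(np.array(st['tcp_rot'],float))[0]
    return np.array(st['tool_pos']),np.degrees(np.arctan2(R[1,0],R[0,0])),st
def plan(wps,start=None):
    p,a,st=pose(); 
    if start: p,a=np.array(start[:3],float),start[3]
    print('t',st['time_s'],'at',p.round(1),round(a,1),'F',np.round(st['force'],1),'w',round(st['gripper_width'],1))
    for w in wps:
        d=np.array(w[:3],float)-p; t=np.radians(a); n=int(max(np.ceil(np.linalg.norm(d)/190),np.ceil(abs(w[3]-a)/38),1))
        for k in range(n):
            dd=d/n; t=np.radians(a); da=(w[3]-a)/(n-k)
            r=np.array([dd[0]*np.cos(t)+dd[1]*np.sin(t),dd[0]*np.sin(t)-dd[1]*np.cos(t),-dd[2]])/200
            rr=r.round(3); z=round(-da/90,3)
            print(w,k,rr.tolist(),'rz',z)
            p=p+dd; a+=da
E
python3 - <<'E'
from h import *
plan([(600,-300,231,50),(560,50,231,92),(406,331,200,92.2),(406,331,80,92.2)])
E
```

```text
t 0.4 at [ 234.5 -632.9  231.2] 20.3 F [ 0.2 -0.7 -0.6] w 85.3
(600, -300, 231, 50) 0 [0.764, -0.309, 0.0] rz -0.11
(600, -300, 231, 50) 1 [0.806, -0.173, 0.0] rz -0.11
(600, -300, 231, 50) 2 [0.823, -0.032, 0.0] rz -0.11
(560, 50, 231, 92) 0 [0.606, -0.639, -0.0] rz -0.233
(560, 50, 231, 92) 1 [0.795, -0.379, -0.0] rz -0.233
(406, 331, 200, 92.2) 0 [0.716, -0.36, 0.078] rz -0.001
(406, 331, 200, 92.2) 1 [0.716, -0.359, 0.078] rz -0.001
(406, 331, 80, 92.2) 0 [0.0, 0.0, 0.6] rz -0.0
```

Call:
step_arm(
  steps=[
    [0.764,-0.309,0,0,0,-0.11,1],
    [0.764,-0.309,0,0,0,-0.11,1],
    [0.764,-0.309,0,0,0,-0.11,1],
    [0.764,-0.309,0,0,0,-0.11,1],
    [0.764,-0.309,0,0,0,-0.11,1],
  ],
)

```text
time_s: 0.9
tool_pos: [359.0, -519.7, 231.5]
tcp_rot: [-3.031, -0.826, -0.002]
force: [-1.2, 0.1, 0.1]
gripper_width: 85.3
gripper_force: 0.0
```

Call:
step_arm(
  steps=[
    [0.806,-0.173,0,0,0,-0.11,1],
    [0.806,-0.173,0,0,0,-0.11,1],
    [0.806,-0.173,0,0,0,-0.11,1],
    [0.806,-0.173,0,0,0,-0.11,1],
    [0.806,-0.173,0,0,0,-0.11,1],
  ],
)

```text
time_s: 1.4
tool_pos: [479.7, -409.6, 231.2]
tcp_rot: [-2.949, -1.082, -0.001]
force: [-0.7, 0.2, 0.7]
gripper_width: 85.4
gripper_force: 0.0
```

Call:
step_arm(
  steps=[
    [0.823,-0.032,0,0,0,-0.11,1],
    [0.823,-0.032,0,0,0,-0.11,1],
    [0.823,-0.032,0,0,0,-0.11,1],
    [0.823,-0.032,0,0,0,-0.11,1],
    [0.823,-0.032,0,0,0,-0.11,1],
  ],
)

```text
time_s: 1.9
tool_pos: [600.7, -299.3, 230.9]
tcp_rot: [-2.845, -1.331, -0.0]
force: [-0.2, -1.2, -0.1]
gripper_width: 85.3
gripper_force: 0.0
```

Call:
step_arm(
  steps=[
    [0.606,-0.639,0,0,0,-0.233,1],
    [0.606,-0.639,0,0,0,-0.233,1],
    [0.606,-0.639,0,0,0,-0.233,1],
    [0.606,-0.639,0,0,0,-0.233,1],
    [0.606,-0.639,0,0,0,-0.233,1],
  ],
)

```text
time_s: 2.4
tool_pos: [578.8, -123.7, 231.8]
tcp_rot: [2.556, 1.827, 0.0]
force: [0.0, -0.2, 1.7]
gripper_width: 85.2
gripper_force: 0.0
```

Call:
step_arm(
  steps=[
    [0.795,-0.379,0,0,0,-0.233,1],
    [0.795,-0.379,0,0,0,-0.233,1],
    [0.795,-0.379,0,0,0,-0.233,1],
    [0.795,-0.379,0,0,0,-0.233,1],
    [0.795,-0.379,0,0,0,-0.233,1],
  ],
)

```text
time_s: 2.9
tool_pos: [559.7, 51.1, 231.5]
tcp_rot: [2.181, 2.261, 0.001]
force: [0.1, -0.8, 0.5]
gripper_width: 85.5
gripper_force: 0.0
```

Call:
step_arm(
  steps=[
    [0.716,-0.36,0.078,0,0,0,1],
    [0.716,-0.36,0.078,0,0,0,1],
    [0.716,-0.36,0.078,0,0,0,1],
    [0.716,-0.36,0.078,0,0,0,1],
    [0.716,-0.36,0.078,0,0,0,1],
  ],
)

```text
time_s: 3.4
tool_pos: [483.3, 189.7, 215.7]
tcp_rot: [2.183, 2.258, -0.001]
force: [-0.1, -0.2, 1.0]
gripper_width: 85.2
gripper_force: 0.0
```

Call:
step_arm(
  steps=[
    [0.716,-0.36,0.078,0,0,0,1],
    [0.716,-0.36,0.078,0,0,0,1],
    [0.716,-0.36,0.078,0,0,0,1],
    [0.716,-0.36,0.078,0,0,0,1],
    [0.716,-0.36,0.078,0,0,0,1],
  ],
)

```text
time_s: 3.9
tool_pos: [407.2, 330.8, 199.9]
tcp_rot: [2.183, 2.259, -0.001]
force: [0.3, -0.5, -0.6]
gripper_width: 85.8
gripper_force: 0.0
```

```bash
python3 - <<'E'
from h import *
plan([(406,332,120,92.2),(406,332,29,92.2)])
s=snap('scene');cv2.imwrite('pics/s2.png',cv2.resize(s['pixels'][60:260,340:560],None,fx=2.9,fy=2.9))
E
```

```text
t 3.9 at [407.2 330.8 199.9] 91.9 F [ 0.3 -0.5 -0.6] w 85.8
(406, 332, 120, 92.2) 0 [0.006, -0.006, 0.4] rz -0.003
(406, 332, 29, 92.2) 0 [0.0, 0.0, 0.455] rz -0.0
```

View pics/s2.png

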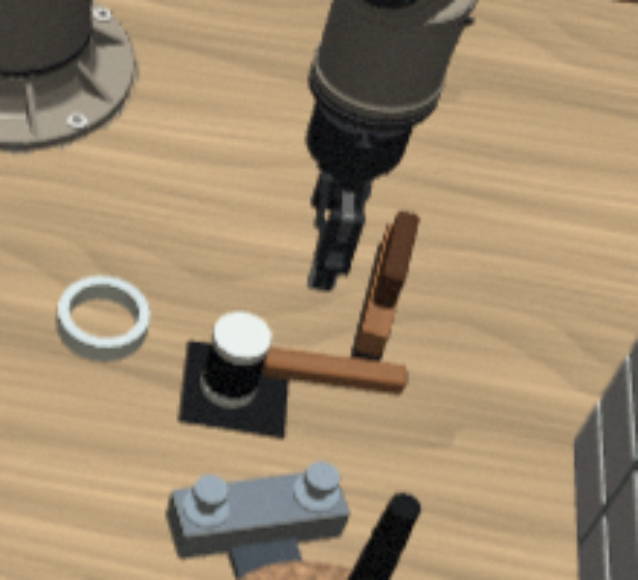

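The gripper is above the handle with its tips at about (325,280) in the crop, and the way down is clear. I'll descend and grip.

Call:
step_arm(
  steps=[
    [0.006,-0.006,0.2,0,0,-0.003,1],
    [0.006,-0.006,0.4,0,0,-0.003,1],
    [0.006,-0.006,0.6,0,0,-0.003,1],
    [0.006,-0.006,0.75,0,0,-0.003,1],
    [0.006,-0.006,0.855,0,0,-0.003,1],
  ],
  grip_force=120,
)

```text
time_s: 4.45
tool_pos: [406.9, 328.8, 26.9]
tcp_rot: [2.182, 2.259, -0.004]
force: [0.5, 0.3, 0.9]
gripper_width: 85.7
gripper_force: 0.0
```

Call:
step_arm(
  steps=[
    [0,0,0,0,0,0,0],
    [0,0,0,0,0,0,0],
    [0,0,0,0,0,0,0],
    [0,0,0,0,0,0,0],
    [0,0,0,0,0,0,0],
  ],
  grip_force=120,
)

```text
time_s: 4.95
tool_pos: [405.8, 332.8, 30.5]
tcp_rot: [2.178, 2.263, 0.003]
force: [-1.6, -2.2, 14.2]
gripper_width: 22.3
gripper_force: 116.4
```

Call:
step_arm(
  steps=[
    [0,0,0,0,0,0,0],
    [0,0,0,0,0,0,0],
    [0,0,0,0,0,0,0],
    [0,0,0,0,0,0,0],
    [0,0,0,0,0,0,0],
  ],
)

```text
time_s: 5.45
tool_pos: [405.8, 332.8, 30.5]
tcp_rot: [2.177, 2.263, 0.003]
force: [-1.5, -2.7, 12.3]
gripper_width: 21.9
gripper_force: 116.4
```

Call:
step_arm(
  steps=[
    [0,0,-0.1,0,0,0,0],
    [0,0,-0.2,0,0,0,0],
    [0,0,-0.35,0,0,0,0],
    [0,0,-0.5,0,0,0,0],
    [0,0,-0.5,0,0,0,0],
  ],
)

```text
time_s: 5.95
tool_pos: [406.4, 333.8, 133.0]
tcp_rot: [2.177, 2.263, 0.009]
force: [0.2, 0.4, -4.3]
gripper_width: 22.1
gripper_force: 118.3
```

```bash
python3 - <<'E'
from h import *
p,a,st=pose()
# head axis = grip - (offset); targets keep mallet axis over pins
print(p,a,st['gripper_width'],st['gripper_force'],st['force'],st['wrist_torque'])
s=snap('top');g=snap('scene')
A=cv2.resize(s['pixels'][170:290,170:290],(400,400));B=cv2.resize(g['pixels'][110:260,360:510],(400,400));cv2.imwrite('pics/m3.png',np.hstack([A,B]))
E
```

```text
[406.42632849 333.83087585 133.03817389] 92.22562294408918 22.126937930690787 118.25653195381165 [ 0.22334648  0.43525055 -4.31345957] [0.13945944 0.05034491 0.02273973]
```

View pics/m3.png

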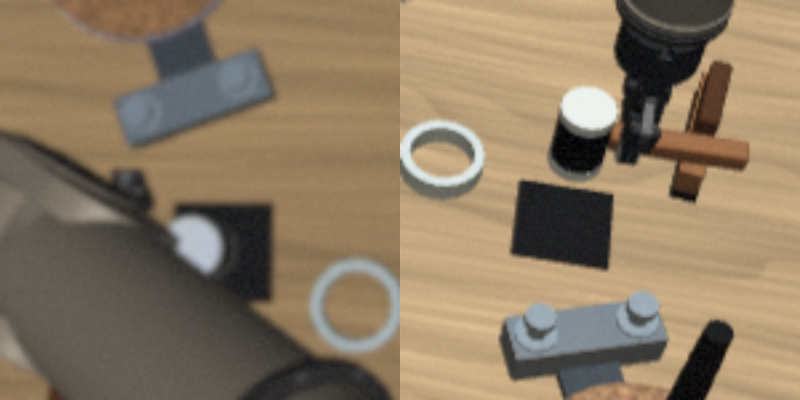

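The mallet is held level at right crop (588,130) and its mat at (563,225) is clear. Next is a press on each pin in turn.

```bash
python3 - <<'E'
from h import *
plan([(535,411,150,92.2),(535,411,106,92.2),(535,411,78,92.2),(535,411,120,92.2),(570,320,120,92.2),(570,320,78,92.2)])
E
```

```text
t 6.05 at [405.3 332.4 129.6] 92.2 F [-0.7  0.8 -4.7] w 22.1
(535, 411, 150, 92.2) 0 [0.368, 0.663, -0.102] rz 0.0
(535, 411, 106, 92.2) 0 [0.0, 0.0, 0.22] rz -0.0
(535, 411, 78, 92.2) 0 [0.0, 0.0, 0.14] rz -0.0
(535, 411, 120, 92.2) 0 [0.0, 0.0, -0.21] rz -0.0
(570, 320, 120, 92.2) 0 [-0.461, 0.157, -0.0] rz -0.0
(570, 320, 78, 92.2) 0 [0.0, 0.0, 0.21] rz -0.0
```

Call:
step_arm(
  steps=[
    [0.06,0.12,-0.1,0,0,0,0],
    [0.16,0.3,-0.1,0,0,0,0],
    [0.26,0.48,-0.1,0,0,0,0],
    [0.34,0.62,-0.1,0,0,0,0],
    [0.368,0.663,-0.1,0,0,0,0],
  ],
)

```text
time_s: 6.55
tool_pos: [536.5, 411.8, 146.8]
tcp_rot: [-2.178, -2.263, 0.002]
force: [-0.4, 0.3, -5.3]
gripper_width: 21.9
gripper_force: 118.3
```

Call:
step_arm(
  steps=[
    [0,0,0.05,0,0,0,0],
    [0,0,0.12,0,0,0,0],
    [0,0,0.18,0,0,0,0],
    [0,0,0.22,0,0,0,0],
    [0,0,0.22,0,0,0,0],
  ],
)

```text
time_s: 7.05
tool_pos: [533.7, 410.4, 103.6]
tcp_rot: [-2.177, -2.264, 0.004]
force: [-0.4, -0.6, -4.8]
gripper_width: 22.1
gripper_force: 118.4
```

```bash
python3 - <<'E'
from h import *
plan([(535,411,78,92.2)])
g=snap('scene');cv2.imwrite('pics/m4.png',cv2.resize(g['pixels'][130:270,370:510],(500,500)))
E
```

```text
t 7.05 at [533.7 410.4 103.6] 92.2 F [-0.4 -0.6 -4.8] w 22.1
(535, 411, 78, 92.2) 0 [0.003, 0.007, 0.128] rz 0.001
```

View pics/m4.png

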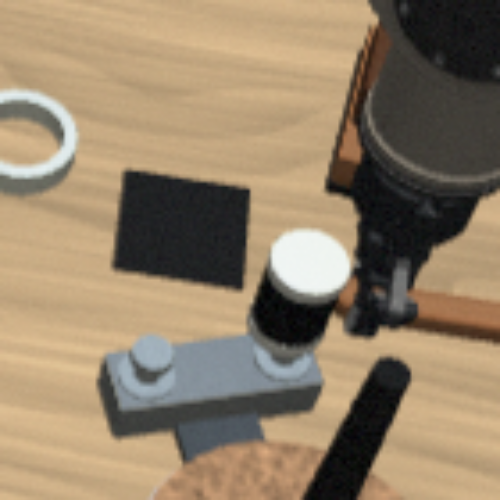

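The mallet head sits squarely over the left pin, with the collar at (285,360). I'll press down, then move to the right pin and press that.

Call:
step_arm(
  steps=[
    [0,0,0.04,0,0,0,0],
    [0,0,0.08,0,0,0,0],
    [0,0,0.12,0,0,0,0],
    [0,0,0.14,0,0,0,0],
    [0,0,0.14,0,0,0,0],
  ],
)

```text
time_s: 7.6
tool_pos: [535.4, 415.8, 80.7]
tcp_rot: [-2.175, -2.265, -0.013]
force: [-3.6, 8.1, 32.3]
gripper_width: 22.5
gripper_force: 127.1
```

Call:
step_arm(
  steps=[
    [0,0,0.02,0,0,0,0],
    [0,0,0.02,0,0,0,0],
    [0,0,0.02,0,0,0,0],
    [0,0,0.02,0,0,0,0],
    [0,0,0.02,0,0,0,0],
  ],
)

```text
time_s: 8.1
tool_pos: [535.5, 417.7, 78.6]
tcp_rot: [-2.173, -2.265, -0.018]
force: [-7.5, 12.7, 46.9]
gripper_width: 22.3
gripper_force: 131.7
```

Call:
step_arm(
  steps=[
    [0,0,-0.06,0,0,0,0],
    [0,0,-0.14,0,0,0,0],
    [0,0,-0.2,0,0,0,0],
    [0,0,-0.23,0,0,0,0],
    [0,0,-0.23,0,0,0,0],
  ],
)

```text
time_s: 8.6
tool_pos: [535.0, 411.2, 119.9]
tcp_rot: [2.178, 2.264, 0.002]
force: [0.7, 0.5, -4.1]
gripper_width: 22.2
gripper_force: 123.9
```

Call:
step_arm(
  steps=[
    [-0.1,0.03,0,0,0,0,0],
    [-0.25,0.08,0,0,0,0,0],
    [-0.38,0.13,0,0,0,0,0],
    [-0.46,0.157,0,0,0,0,0],
    [-0.46,0.157,0,0,0,0,0],
  ],
)

```text
time_s: 9.1
tool_pos: [570.8, 317.4, 118.4]
tcp_rot: [2.181, 2.26, -0.002]
force: [0.1, -0.3, -4.3]
gripper_width: 22.2
gripper_force: 123.8
```

Call:
step_arm(
  steps=[
    [0,0,0.06,0,0,0,0],
    [0,0,0.12,0,0,0,0],
    [0,0,0.16,0,0,0,0],
    [0,0,0.2,0,0,0,0],
    [0,0,0.23,0,0,0,0],
  ],
)

```text
time_s: 9.6
tool_pos: [569.5, 325.3, 75.6]
tcp_rot: [-2.174, -2.265, -0.009]
force: [-17.4, 15.5, 56.0]
gripper_width: 22.1
gripper_force: 137.0
```

Call:
step_arm(
  steps=[
    [0,0,0.02,0,0,0,0],
    [0,0,0.02,0,0,0,0],
    [0,0,0.02,0,0,0,0],
    [0,0,0.02,0,0,0,0],
    [0,0,0.02,0,0,0,0],
  ],
)

```text
time_s: 10.1
tool_pos: [569.5, 326.6, 74.0]
tcp_rot: [-2.173, -2.267, -0.012]
force: [-17.4, 8.9, 57.8]
gripper_width: 21.7
gripper_force: 138.9
```

Call:
step_arm(
  steps=[
    [0,0,-0.1,0,0,0,0],
    [0,0,-0.2,0,0,0,0],
    [0,0,-0.3,0,0,0,0],
    [0,0,-0.4,0,0,0,0],
    [0,0,-0.4,0,0,0,0],
  ],
)

```text
time_s: 10.6
tool_pos: [570.1, 321.6, 150.8]
tcp_rot: [2.177, 2.264, 0.004]
force: [0.1, 0.9, -3.8]
gripper_width: 22.2
gripper_force: 129.8
```

```bash
python3 - <<'E'
from h import *
plan([(405.8,332.8,130,92.2),(405.8,332.8,32,92.2)])
g=snap('scene');cv2.imwrite('pics/m5.png',cv2.resize(g['pixels'][110:270,360:520],(560,560)))
E
```

```text
t 10.6 at [570.1 321.6 150.8] 92.3 F [ 0.1  0.9 -3.8] w 22.2
(405.8, 332.8, 130, 92.2) 0 [0.088, -0.818, 0.104] rz 0.001
(405.8, 332.8, 32, 92.2) 0 [0.0, 0.0, 0.49] rz -0.0
```

View pics/m5.png

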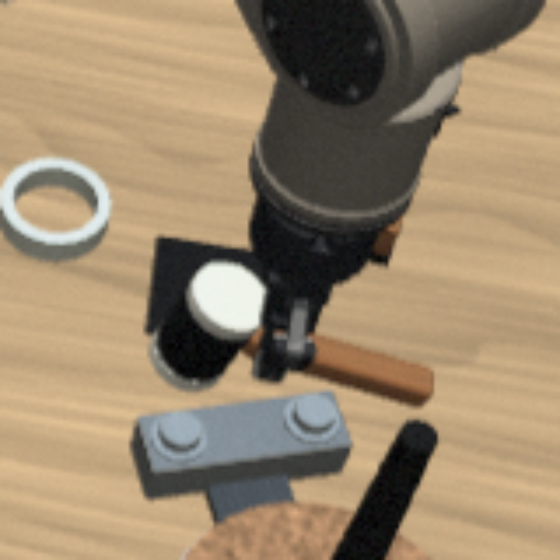

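Both pins are flush with the block, at (180,435) and (314,418). The mallet has pitched in the grip, with the handle end drooping to (425,388). I'll measure the tilt by casting rays onto the mallet's vertical plane.

```bash
python3 - <<'E'
from h import *
g=snap('scene'); p,a,st=pose(); G=p+[0,0,19]; t=np.radians(92.2); u=np.array([np.cos(t),np.sin(t),0]);n=np.array([-u[1],u[0],0])
def hit(px):
    A,B=ray(g,[px],0)[0],ray(g,[px],100)[0]; d=B-A; P=A+d*((G-A)@n)/(d@n); return np.round([(P-G)@u,P[2]-G[2]],1)
for nm,c in(('end',(424,390)),('headtop',(229,298)),('base low mid',(187,365))): print(nm,hit(np.array(c)/3.5+[360,110]))
E
```

```text
end [109.6 -30.1]
headtop [-33.5  38.5]
base low mid [-47.7 -42.3]
```

The tilt is about 15° with the handle end down. I'll carry the mallet back over its mat and level it by turning the tool about its y axis.

```bash
python3 - <<'E'
from h import *
plan([(406,343,130,92.2)])
E
```

```text
t 10.7 at [569.1 320.5 148.1] 92.2 F [ 0.8 -0.8 -4.4] w 22.4
(406, 343, 130, 92.2) 0 [0.144, -0.811, 0.091] rz 0.001
```

Call:
step_arm(
  steps=[
    [0.03,-0.15,0,0,0,0,0],
    [0.06,-0.35,0,0,0,0,0],
    [0.1,-0.57,0.05,0,0,0,0],
    [0.13,-0.75,0.08,0,0,0,0],
    [0.144,-0.811,0.09,0,0,0,0],
  ],
)

```text
time_s: 11.2
tool_pos: [401.9, 342.7, 129.2]
tcp_rot: [-2.173, -2.268, 0.006]
force: [1.2, -1.3, -2.9]
gripper_width: 22.2
gripper_force: 129.4
```

Call:
step_arm(
  steps=[
    [0,0,0,0,0.05,0,0],
    [0,0,0,0,0.1,0,0],
    [0,0,0,0,0.15,0,0],
    [0,0,0,0,0.167,0,0],
    [0,0,0,0,0.167,0,0],
  ],
)

```text
time_s: 11.7
tool_pos: [406.5, 341.2, 129.8]
tcp_rot: [-2.041, -2.116, -0.266]
force: [-0.9, -0.4, -4.7]
gripper_width: 22.3
gripper_force: 129.5
```

```bash
python3 - <<'E'
from h import *
p,a,st=pose(); R=cv2.Rodrigues(np.array(st['tcp_rot']))[0]; print(p.round(1),R.round(3).tolist(),st['force'].round(1))
g=snap('scene');s=snap('top');cv2.imwrite('pics/m6.png',np.hstack([cv2.resize(g['pixels'][90:230,360:500],(400,400)),cv2.resize(s['pixels'][190:300,180:290],(400,400))]))
print('to target in tool axes', (R.T@(np.array([406.3,343,45])-p)/200).round(3))
E
```

```text
[406.5 341.2 129.8] [[-0.035, 0.999, -0.011], [0.965, 0.037, 0.258], [0.259, -0.002, -0.966]] [-0.9 -0.4 -4.7]
to target in tool axes [-0.101  0.     0.412]
```

View pics/m6.png

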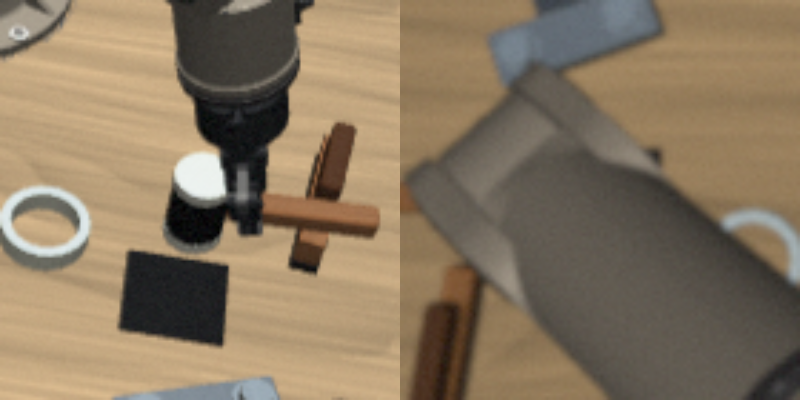

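The mallet is level again, at left crop (205,200). I'll lower it onto the mat.

Call:
step_arm(
  steps=[
    [-0.02,0,0.08,0,0,0,0],
    [-0.045,0,0.18,0,0,0,0],
    [-0.07,0,0.28,0,0,0,0],
    [-0.09,0,0.37,0,0,0,0],
    [-0.1,0,0.412,0,0,0,0],
  ],
)

```text
time_s: 12.3
tool_pos: [405.3, 345.5, 44.8]
tcp_rot: [-2.037, -2.121, -0.265]
force: [1.0, -0.2, -3.8]
gripper_width: 22.4
gripper_force: 129.7
```

Call:
step_arm(
  steps=[
    [-0.004,0,0.016,0,0,0,0],
    [-0.008,0,0.032,0,0,0,0],
    [-0.012,0,0.045,0,0,0,0],
    [-0.014,0,0.053,0,0,0,0],
    [-0.014,0,0.053,0,0,0,0],
  ],
)

```text
time_s: 12.8
tool_pos: [406.5, 345.1, 35.6]
tcp_rot: [-2.039, -2.119, -0.269]
force: [0.5, 0.1, -4.1]
gripper_width: 22.3
gripper_force: 129.7
```

```bash
python3 - <<'E'
from h import *
p,a,st=pose(); print(p.round(1),st['force'].round(1),st['wrist_torque'].round(2))
g=snap('scene');cv2.imwrite('pics/m7.png',cv2.resize(g['pixels'][110:230,370:490],(500,500)))
E
```

```text
[406.5 345.1  35.6] [ 0.5  0.1 -4.1] [-0.38 -0.   -0.04]
```

View pics/m7.png

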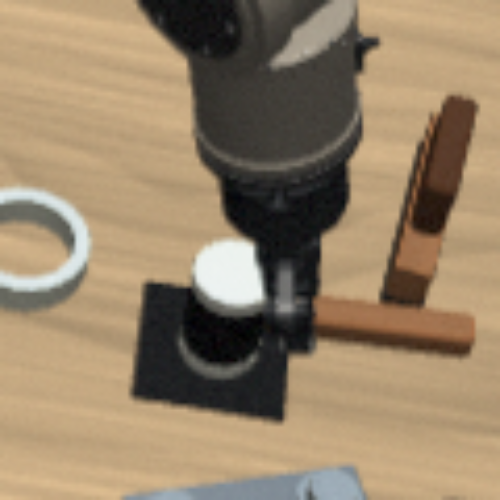

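The mallet is just above the middle of its mat: base at (220,350), mat centre at (212,350). I'll lower the last few millimetres.

Call:
step_arm(
  steps=[
    [-0.002,0,0.005,0,0,0,0],
    [-0.003,0,0.01,0,0,0,0],
    [-0.004,0,0.015,0,0,0,0],
    [-0.004,0,0.015,0,0,0,0],
    [-0.004,0,0.015,0,0,0,0],
  ],
)

```text
time_s: 13.35
tool_pos: [406.3, 345.2, 32.3]
tcp_rot: [-2.038, -2.119, -0.269]
force: [-0.0, -0.8, -4.0]
gripper_width: 22.0
gripper_force: 129.7
```

Call:
step_arm(
  steps=[
    [-0.002,0,0.005,0,0,0,0],
    [-0.003,0,0.01,0,0,0,0],
    [-0.003,0,0.01,0,0,0,0],
    [-0.003,0,0.01,0,0,0,0],
    [-0.003,0,0.01,0,0,0,0],
  ],
)

```text
time_s: 13.85
tool_pos: [406.4, 345.6, 30.7]
tcp_rot: [-2.038, -2.12, -0.27]
force: [-2.7, -0.3, 7.4]
gripper_width: 22.1
gripper_force: 131.2
```

Call:
step_arm(
  steps=[
    [0,0,0,0,0,0,0.35],
    [0,0,0,0,0,0,0.5],
    [0,0,0,0,0,0,0.8],
    [0,0,0,0,0,0,0.8],
    [0,0,0,0,0,0,0.8],
  ],
)

```text
time_s: 14.35
tool_pos: [406.3, 345.0, 30.2]
tcp_rot: [-2.038, -2.119, -0.269]
force: [-0.2, -0.4, -0.1]
gripper_width: 68.2
gripper_force: 0.0
```

Call:
step_arm(
  steps=[
    [0.02,0,-0.07,0,0,0,0.8],
    [0.06,0,-0.22,0,0,0,0.8],
    [0.12,0,-0.45,0,0,0,0.8],
    [0.18,0,-0.67,0,0,0,0.8],
    [0.194,0,-0.725,0,0,0,0.8],
  ],
)

```text
time_s: 14.85
tool_pos: [407.6, 346.3, 184.8]
tcp_rot: [-2.038, -2.121, -0.277]
force: [-0.6, 0.1, -0.7]
gripper_width: 68.2
gripper_force: 0.0
```

Call:
step_arm(
  steps=[
    [0,0,0,0,-0.05,0,1],
    [0,0,0,0,-0.1,0,1],
    [0,0,0,0,-0.15,0,1],
    [0,0,0,0,-0.167,0,1],
    [0,0,0,0,-0.167,0,1],
  ],
)

```text
time_s: 15.35
tool_pos: [405.6, 345.9, 179.9]
tcp_rot: [-2.174, -2.266, 0.0]
force: [-0.5, -0.6, -0.3]
gripper_width: 85.3
gripper_force: 0.0
```

```bash
python3 - <<'E'
from h import *
p,a,st=pose(); R=cv2.Rodrigues(np.array(st['tcp_rot']))[0]; print(R[2].round(3))
plan([(520,150,230,81.3),(424,-40,200,81.3),(424,-40,90,81.3)])
E
```

```text
[ 0.001 -0.001 -1.   ]
t 15.35 at [405.6 345.9 179.9] 92.4 F [-0.5 -0.6 -0.3] w 85.3
(520, 150, 230, 81.3) 0 [-0.501, 0.266, -0.125] rz 0.061
(520, 150, 230, 81.3) 1 [-0.473, 0.313, -0.125] rz 0.061
(424, -40, 200, 81.3) 0 [-0.506, -0.165, 0.075] rz -0.0
(424, -40, 200, 81.3) 1 [-0.506, -0.165, 0.075] rz -0.0
(424, -40, 90, 81.3) 0 [0.0, 0.0, 0.55] rz -0.0
```

Call:
step_arm(
  steps=[
    [-0.501,0.266,-0.125,0,0,0.061,1],
    [-0.501,0.266,-0.125,0,0,0.061,1],
    [-0.501,0.266,-0.125,0,0,0.061,1],
    [-0.501,0.266,-0.125,0,0,0.061,1],
    [-0.501,0.266,-0.125,0,0,0.061,1],
  ],
)

```text
time_s: 15.85
tool_pos: [463.2, 246.4, 205.1]
tcp_rot: [-2.284, -2.155, -0.001]
force: [1.2, -1.3, -0.3]
gripper_width: 85.4
gripper_force: 0.0
```

Call:
step_arm(
  steps=[
    [-0.473,0.313,-0.125,0,0,0.061,1],
    [-0.473,0.313,-0.125,0,0,0.061,1],
    [-0.473,0.313,-0.125,0,0,0.061,1],
    [-0.473,0.313,-0.125,0,0,0.061,1],
    [-0.473,0.313,-0.125,0,0,0.061,1],
  ],
)

```text
time_s: 16.35
tool_pos: [519.7, 150.0, 229.9]
tcp_rot: [-2.382, -2.046, -0.0]
force: [-0.6, 0.9, -0.3]
gripper_width: 85.1
gripper_force: 0.0
```

Call:
step_arm(
  steps=[
    [-0.506,-0.165,0.075,0,0,0,1],
    [-0.506,-0.165,0.075,0,0,0,1],
    [-0.506,-0.165,0.075,0,0,0,1],
    [-0.506,-0.165,0.075,0,0,0,1],
    [-0.506,-0.165,0.075,0,0,0,1],
  ],
)

```text
time_s: 16.85
tool_pos: [472.6, 55.8, 215.5]
tcp_rot: [-2.382, -2.048, -0.001]
force: [-1.0, 0.5, -1.0]
gripper_width: 85.6
gripper_force: 0.0
```

Call:
step_arm(
  steps=[
    [-0.496,-0.165,0.075,0,0,0,1],
    [-0.496,-0.165,0.075,0,0,0,1],
    [-0.496,-0.165,0.075,0,0,0,1],
    [-0.496,-0.165,0.075,0,0,0,1],
    [-0.496,-0.165,0.075,0,0,0,1],
  ],
)

```text
time_s: 17.35
tool_pos: [425.9, -37.3, 200.6]
tcp_rot: [2.382, 2.048, 0.002]
force: [0.3, 0.0, 0.6]
gripper_width: 85.2
gripper_force: 0.0
```

```bash
python3 - <<'E'
from h import *
plan([(425,-38,120,81.3),(425,-38,56,81.3)])
s=snap('top'); g=snap('scene')
# mallet check (white face) in both views
for q in(s,g):
    hsv=cv2.cvtColor(q['pixels'],cv2.COLOR_BGR2HSV); m=((hsv[...,1]<40)&(hsv[...,2]>170)).astype(np.uint8)
    c0=proj(q,[[407,290,83]])[0]; n,l,stt,c=cv2.connectedComponentsWithStats(m)
    i=1+np.argmin(np.linalg.norm(c[1:]-c0,axis=1)); print('mallet top',c[i],stt[i][4],ray(q,[c[i]],83).round(1))
cv2.imwrite('pics/a8.png',np.hstack([cv2.resize(s['pixels'][150:280,200:420],None,fx=1.8,fy=1.8),cv2.resize(g['pixels'][110:240,220:440],None,fx=1.8,fy=1.8)]))
E
```

```text
t 17.35 at [425.9 -37.3 200.6] 81.4 F [0.3 0.  0.6] w 85.2
(425, -38, 120, 81.3) 0 [-0.004, -0.004, 0.403] rz 0.001
(425, -38, 56, 81.3) 0 [0.0, 0.0, 0.32] rz -0.0
mallet top [231.03664921 244.40314136] 191 [[406.9 296.9  83. ]]
mallet top [426.6194332  176.17813765] 247 [[411.5 297.3  83. ]]
```

View pics/a8.png

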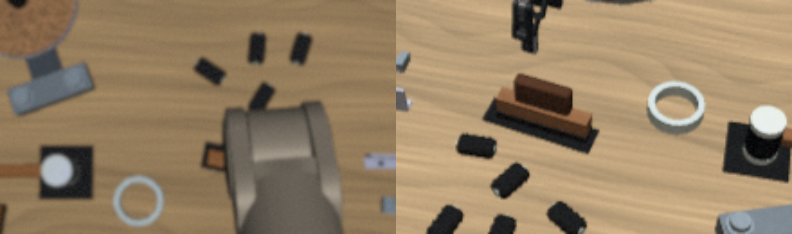

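The mallet stands upright on its mat, with its top at about (409,297) in both views, and the sweep is untouched. I'll descend onto the rib and grip it.

Call:
step_arm(
  steps=[
    [-0.004,-0.004,0.2,0,0,0,1],
    [-0.004,-0.004,0.4,0,0,0,1],
    [-0.004,-0.004,0.55,0,0,0,1],
    [-0.004,-0.004,0.67,0,0,0,1],
    [-0.004,-0.004,0.723,0,0,0,1],
  ],
  grip_force=100,
)

```text
time_s: 17.95
tool_pos: [423.4, -38.4, 53.9]
tcp_rot: [-2.38, -2.046, 0.002]
force: [0.1, -0.5, 0.5]
gripper_width: 85.8
gripper_force: 0.0
```

Call:
step_arm(
  steps=[
    [0,0,0,0,0,0,0],
    [0,0,0,0,0,0,0],
    [0,0,0,0,0,0,0],
    [0,0,0,0,0,0,0],
    [0,0,0,0,0,0,0],
  ],
)

```text
time_s: 18.45
tool_pos: [424.5, -39.9, 56.7]
tcp_rot: [2.384, 2.044, 0.002]
force: [-1.8, 1.4, 13.7]
gripper_width: 20.8
gripper_force: 96.8
```

Call:
step_arm(
  steps=[
    [0,0,0,0,0,0,0],
    [0,0,0,0,0,0,0],
    [0,0,0,0,0,0,0],
    [0,0,0,0,0,0,0],
    [0,0,0,0,0,0,0],
  ],
)

```text
time_s: 18.95
tool_pos: [424.5, -39.9, 56.7]
tcp_rot: [2.384, 2.044, 0.002]
force: [-1.9, 0.7, 12.9]
gripper_width: 20.7
gripper_force: 96.8
```

Call:
step_arm(
  steps=[
    [0,0,-0.1,0,0,0,0],
    [0,0,-0.2,0,0,0,0],
    [0,0,-0.3,0,0,0,0],
    [0,0,-0.4,0,0,0,0],
    [0,0,-0.4,0,0,0,0],
  ],
)

```text
time_s: 19.45
tool_pos: [425.0, -40.0, 138.0]
tcp_rot: [2.382, 2.043, 0.004]
force: [-0.7, 0.2, -4.8]
gripper_width: 20.9
gripper_force: 99.1
```

```bash
python3 - <<'E'
from h import *
plan([(640,105,150,0),(640,105,62,0),(640,-285,62,0)])
E
```

```text
t 19.45 at [425. -40. 138.] 81.2 F [-0.7  0.2 -4.8] w 20.9
(640, 105, 150, 0) 0 [0.293, 0.317, -0.02] rz 0.301
(640, 105, 150, 0) 1 [0.406, 0.149, -0.02] rz 0.301
(640, 105, 150, 0) 2 [0.429, -0.052, -0.02] rz 0.301
(640, 105, 62, 0) 0 [0.0, 0.0, 0.44] rz -0.0
(640, -285, 62, 0) 0 [0.0, 0.65, -0.0] rz -0.0
(640, -285, 62, 0) 1 [0.0, 0.65, -0.0] rz -0.0
(640, -285, 62, 0) 2 [0.0, 0.65, -0.0] rz -0.0
```

Call:
step_arm(
  steps=[
    [0.06,0.06,-0.02,0,0,0.06,0],
    [0.12,0.13,-0.02,0,0,0.12,0],
    [0.19,0.2,-0.02,0,0,0.2,0],
    [0.25,0.28,-0.02,0,0,0.27,0],
    [0.293,0.317,-0.02,0,0,0.301,0],
  ],
)

```text
time_s: 19.95
tool_pos: [496.3, 9.1, 138.9]
tcp_rot: [-2.8, -1.424, 0.0]
force: [-0.1, -0.4, -4.3]
gripper_width: 21.1
gripper_force: 99.0
```

Call:
step_arm(
  steps=[
    [0.08,0.03,-0.02,0,0,0.06,0],
    [0.17,0.06,-0.02,0,0,0.12,0],
    [0.27,0.09,-0.02,0,0,0.2,0],
    [0.36,0.13,-0.02,0,0,0.27,0],
    [0.406,0.149,-0.02,0,0,0.301,0],
  ],
)

```text
time_s: 20.45
tool_pos: [567.8, 57.8, 142.7]
tcp_rot: [-3.055, -0.73, 0.001]
force: [0.7, 0.2, -2.8]
gripper_width: 21.1
gripper_force: 99.1
```

Call:
step_arm(
  steps=[
    [0.08,-0.01,-0.02,0,0,0.06,0],
    [0.17,-0.02,-0.02,0,0,0.12,0],
    [0.27,-0.03,-0.02,0,0,0.2,0],
    [0.37,-0.04,-0.02,0,0,0.27,0],
    [0.429,-0.052,-0.02,0,0,0.301,0],
  ],
)

```text
time_s: 20.95
tool_pos: [639.4, 105.9, 146.4]
tcp_rot: [3.141, -0.007, -0.001]
force: [-0.9, -0.4, -3.1]
gripper_width: 20.9
gripper_force: 99.1
```

```bash
cat > off.py <<'E'
from h import *
def offs():
    s=snap('top'); V=s['pixels'].max(2); m=(V<60).astype(np.uint8)
    n,l,st,c=cv2.connectedComponentsWithStats(m)
    for i in range(1,n):
        if st[i][4]<25 or not(270<c[i][0]<465 and 140<c[i][1]<300): continue
        ys,xs=np.where(l==i); P=ray(s,np.c_[xs,ys],15)[:,:2]; r=cv2.minAreaRect(P.astype(np.float32))
        print(c[i].round(0),st[i][4],'ctr',P.mean(0).round(),'box',P.min(0).round(),P.max(0).round(),np.round(r[1]))
    return s
E
python3 - <<'E'
from off import *
offs()
plan([(640,105,60,0),(640,-285,60,0)])
E
```

```text
[342. 176.] 109 ctr [642. -50.] box [619. -63.] [667. -36.] [25. 48.]
[367. 177.] 110 ctr [ 643. -132.] box [ 618. -147.] [ 669. -116.] [24. 50.]
[347. 201.] 53 ctr [559. -68.] box [539. -80.] [573. -57.] [26. 26.]
[330. 231.] 864 ctr [458. -11.] box [ 334. -151.] [508. 101.] [134. 275.]
[370. 297.] 55 ctr [ 249. -145.] box [ 235. -166.] [ 261. -127.] [17. 43.]
t 21.0 at [640.1 107.2 146.4] -0.3 F [-0.1  2.9 -3.1] w 20.7
(640, 105, 60, 0) 0 [-0.0, 0.011, 0.432] rz -0.003
(640, -285, 60, 0) 0 [0.0, 0.65, -0.0] rz -0.0
(640, -285, 60, 0) 1 [0.0, 0.65, -0.0] rz -0.0
(640, -285, 60, 0) 2 [0.0, 0.65, -0.0] rz -0.0
```

Call:
step_arm(
  steps=[
    [0,0.011,0.1,0,0,0,0],
    [0,0.011,0.2,0,0,0,0],
    [0,0.011,0.32,0,0,0,0],
    [0,0.011,0.4,0,0,0,0],
    [0,0.011,0.432,0,0,0,0],
  ],
)

```text
time_s: 21.5
tool_pos: [637.5, 102.5, 59.0]
tcp_rot: [3.141, 0.0, -0.005]
force: [-1.2, -0.1, -2.9]
gripper_width: 21.0
gripper_force: 99.2
```

Call:
step_arm(
  steps=[
    [0,0.08,0,0,0,0,0],
    [0,0.18,0,0,0,0,0],
    [0,0.28,0,0,0,0,0],
    [0,0.38,0,0,0,0,0],
    [0,0.48,0,0,0,0,0],
  ],
)

```text
time_s: 22.0
tool_pos: [639.2, 5.4, 62.2]
tcp_rot: [3.141, -0.001, 0.002]
force: [0.4, -0.3, -3.0]
gripper_width: 20.7
gripper_force: 99.2
```

Call:
step_arm(
  steps=[
    [0,0.1,0,0,0,0,0],
    [0,0.2,0,0,0,0,0],
    [0,0.3,0,0,0,0,0],
    [0,0.4,0,0,0,0,0],
    [0,0.5,0,0,0,0,0],
  ],
)

```text
time_s: 22.5
tool_pos: [639.0, -94.6, 62.3]
tcp_rot: [3.141, -0.001, 0.002]
force: [-0.4, 1.5, -3.2]
gripper_width: 20.6
gripper_force: 99.1
```

Call:
step_arm(
  steps=[
    [0,0.1,0,0,0,0,0],
    [0,0.2,0,0,0,0,0],
    [0,0.3,0,0,0,0,0],
    [0,0.4,0,0,0,0,0],
    [0,0.5,0,0,0,0,0],
  ],
)

```text
time_s: 23.0
tool_pos: [638.8, -194.7, 62.3]
tcp_rot: [3.141, -0.001, 0.002]
force: [0.0, 0.3, -2.8]
gripper_width: 21.0
gripper_force: 99.0
```

Call:
step_arm(
  steps=[
    [0,0.1,0,0,0,0,0],
    [0,0.2,0,0,0,0,0],
    [0,0.3,0,0,0,0,0],
    [0,0.4,0,0,0,0,0],
    [0,0.47,0,0,0,0,0],
  ],
)

```text
time_s: 23.5
tool_pos: [638.5, -289.5, 61.6]
tcp_rot: [3.141, -0.002, 0.001]
force: [0.7, 0.8, -2.4]
gripper_width: 21.0
gripper_force: 99.2
```

Call:
step_arm(
  steps=[
    [0,-0.05,0,0,0,0,0],
    [0,-0.1,-0.1,0,0,0,0],
    [0,-0.1,-0.2,0,0,0,0],
    [0,-0.1,-0.35,0,0,0,0],
    [0,-0.1,-0.43,0,0,0,0],
  ],
)

```text
time_s: 24.0
tool_pos: [640.1, -265.9, 151.3]
tcp_rot: [3.141, 0.002, 0.005]
force: [0.1, -0.3, -2.0]
gripper_width: 20.8
gripper_force: 99.3
```

```bash
python3 - <<'E'
from off import *
s=offs()
plan([(640,-20,150,0),(535,50,150,0),(535,50,60,0),(535,-285,60,0)])
g=snap('scene'); cv2.imwrite('pics/b.png',np.hstack([cv2.resize(s['pixels'][110:290,280:480],(400,360)),cv2.resize(g['pixels'][110:290,90:330],(400,300))[:,:] if 0 else cv2.resize(g['pixels'][110:310,90:312],(400,360))]))
E
```

```text
[399. 292.] 9151 ctr [ 273. -248.] box [ -80. -714.] [987.  98.] [ 495. 1241.]
[423. 198.] 98 ctr [ 575. -322.] box [ 552. -333.] [ 603. -309.] [24. 51.]
[351. 210.] 109 ctr [529. -81.] box [ 516. -107.] [540. -57.] [23. 50.]
[365. 220.] 109 ctr [ 498. -126.] box [ 487. -151.] [ 510. -101.] [23. 50.]
[339. 240.] 652 ctr [429. -42.] box [ 399. -128.] [461.  43.] [171.  41.]
t 24.05 at [ 640.8 -266.5  153.1] 0.1 F [ 1.6 -0.8 -0.6] w 20.5
(640, -20, 150, 0) 0 [-0.001, -0.616, 0.008] rz 0.0
(640, -20, 150, 0) 1 [-0.002, -0.616, 0.008] rz 0.0
(535, 50, 150, 0) 0 [-0.525, -0.35, -0.0] rz -0.0
(535, 50, 60, 0) 0 [0.0, 0.0, 0.45] rz -0.0
(535, -285, 60, 0) 0 [0.0, 0.838, -0.0] rz -0.0
(535, -285, 60, 0) 1 [0.0, 0.838, -0.0] rz -0.0
```

View pics/b.png

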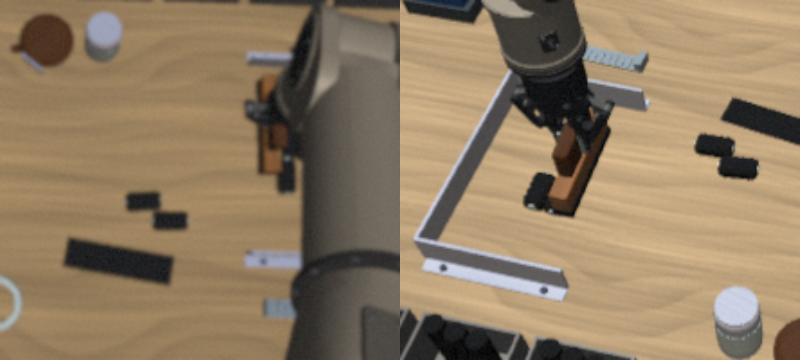

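Two offcuts remain, side by side at about (529,-81) and (498,-126). One is visible in the catch at (575,-322); the other two are hidden by the arm. The second lane runs at x=540.

Call:
step_arm(
  steps=[
    [0,-0.1,0.01,0,0,0,0],
    [0,-0.25,0.01,0,0,0,0],
    [0,-0.45,0.01,0,0,0,0],
    [-0.1,-0.62,0.01,0,0,0,0],
    [-0.17,-0.76,0.01,0,0,0,0],
  ],
)

```text
time_s: 24.6
tool_pos: [603.1, -112.3, 144.0]
tcp_rot: [-3.141, -0.003, 0.003]
force: [1.1, 0.6, -3.8]
gripper_width: 20.9
gripper_force: 99.1
```

Call:
step_arm(
  steps=[
    [-0.1,-0.15,0,0,0,0,0],
    [-0.2,-0.3,0,0,0,0,0],
    [-0.3,-0.48,0,0,0,0,0],
    [-0.333,-0.58,0,0,0,0,0],
    [-0.333,-0.6,0,0,0,0,0],
  ],
)

```text
time_s: 25.1
tool_pos: [536.6, 8.1, 144.8]
tcp_rot: [-3.141, -0.006, 0.002]
force: [0.3, -0.4, -3.5]
gripper_width: 21.0
gripper_force: 99.3
```

```bash
python3 - <<'E'
from off import *
s=offs()
plan([(540,5,60,0),(540,-290,60,0)])
E
```

```text
[426. 186.] 369 ctr [ 617. -332.] box [ 552. -368.] [ 661. -308.] [ 58. 109.]
[318. 237.] 143 ctr [439.  27.] box [377.   2.] [494.  43.] [122.  29.]
t 25.15 at [537.4   7.2 144.8] 0.2 F [ 0.4  1.2 -4.2] w 20.9
(540, 5, 60, 0) 0 [0.013, 0.011, 0.424] rz 0.002
(540, -290, 60, 0) 0 [0.0, 0.738, -0.0] rz -0.0
(540, -290, 60, 0) 1 [0.0, 0.738, -0.0] rz -0.0
```

All three offcuts from lane 1 are inside, merged in one blob at y of about -332. I'll sweep lane 2 now.

Call:
step_arm(
  steps=[
    [0.013,0.011,0.1,0,0,0,0],
    [0.013,0.011,0.2,0,0,0,0],
    [0.013,0.011,0.32,0,0,0,0],
    [0.013,0.011,0.4,0,0,0,0],
    [0.013,0.011,0.424,0,0,0,0],
  ],
)

```text
time_s: 25.65
tool_pos: [539.7, 1.9, 58.3]
tcp_rot: [3.141, -0.002, -0.005]
force: [-0.0, -0.8, -3.3]
gripper_width: 20.6
gripper_force: 99.1
```

Call:
step_arm(
  steps=[
    [0,0.08,0,0,0,0,0],
    [0,0.18,0,0,0,0,0],
    [0,0.28,0,0,0,0,0],
    [0,0.38,0,0,0,0,0],
    [0,0.48,0,0,0,0,0],
  ],
)

```text
time_s: 26.15
tool_pos: [541.1, -94.6, 60.9]
tcp_rot: [3.142, -0.001, 0.001]
force: [0.1, 1.3, -3.3]
gripper_width: 20.7
gripper_force: 99.0
```

Call:
step_arm(
  steps=[
    [0,0.1,0,0,0,0,0],
    [0,0.2,0,0,0,0,0],
    [0,0.3,0,0,0,0,0],
    [0,0.4,0,0,0,0,0],
    [0,0.5,0,0,0,0,0],
  ],
)

```text
time_s: 26.65
tool_pos: [540.8, -194.6, 60.9]
tcp_rot: [3.141, -0.001, 0.001]
force: [0.5, 1.3, -3.1]
gripper_width: 21.0
gripper_force: 99.0
```

Call:
step_arm(
  steps=[
    [0,0.1,0,0,0,0,0],
    [0,0.2,0,0,0,0,0],
    [0,0.3,0,0,0,0,0],
    [0,0.4,0,0,0,0,0],
    [0,0.495,0,0,0,0,0],
  ],
)

```text
time_s: 27.15
tool_pos: [540.6, -293.7, 60.8]
tcp_rot: [3.142, -0.002, 0.0]
force: [-1.5, 4.1, -2.0]
gripper_width: 20.8
gripper_force: 99.3
```

Call:
step_arm(
  steps=[
    [0,-0.05,0,0,0,0,0],
    [0,-0.1,-0.1,0,0,0,0],
    [0,-0.1,-0.2,0,0,0,0],
    [0,-0.1,-0.35,0,0,0,0],
    [0,-0.1,-0.43,0,0,0,0],
  ],
)

```text
time_s: 27.65
tool_pos: [541.4, -272.4, 149.0]
tcp_rot: [3.141, -0.0, 0.003]
force: [-0.4, -0.1, -3.7]
gripper_width: 20.8
gripper_force: 99.3
```

Call:
step_arm(
  steps=[
    [0,-0.1,0,0,0,0,0],
    [0,-0.25,0,0,0,0,0],
    [0,-0.45,0,0,0,0,0],
    [0,-0.65,0,0,0,0,0],
    [0,-0.76,0,0,0,0,0],
  ],
)

```text
time_s: 28.15
tool_pos: [540.7, -116.8, 147.0]
tcp_rot: [-3.141, -0.004, -0.001]
force: [0.6, -0.4, -2.8]
gripper_width: 20.7
gripper_force: 99.4
```

```bash
python3 - <<'E'
from off import *
s=offs()
plan([(540,20,150,40),(432,-43,140,81.3),(432,-43,57,81.3)])
cv2.imwrite('pics/c0.png',s['pixels'])
E
```

```text
[429. 180.] 232 ctr [ 638. -344.] box [ 613. -371.] [ 662. -313.] [48. 58.]
[426. 198.] 69 ctr [ 576. -333.] box [ 552. -340.] [ 599. -325.] [14. 48.]
[430. 217.] 221 ctr [ 512. -344.] box [ 482. -366.] [ 539. -318.] [48. 57.]
[339. 240.] 659 ctr [429. -42.] box [ 399. -128.] [461.  43.] [171.  42.]
t 28.2 at [ 540.9 -114.   147. ] 0.3 F [-0.1  4.7 -3.2] w 20.8
(540, 20, 150, 40) 0 [-0.001, -0.335, -0.007] rz -0.221
(540, 20, 150, 40) 1 [0.113, -0.315, -0.007] rz -0.221
(432, -43, 140, 81.3) 0 [-0.308, -0.053, 0.025] rz -0.229
(432, -43, 140, 81.3) 1 [-0.27, -0.158, 0.025] rz -0.229
(432, -43, 57, 81.3) 0 [0.0, 0.0, 0.415] rz -0.0
```

All five offcuts are inside at y of about -344: blobs of 2, 1 and 2. The sweep goes back to its mat.

Call:
step_arm(
  steps=[
    [0,-0.07,0,0,0,-0.04,0],
    [0,-0.14,0,0,0,-0.09,0],
    [0,-0.21,0,0,0,-0.14,0],
    [0,-0.29,0,0,0,-0.19,0],
    [0,-0.335,0,0,0,-0.221,0],
  ],
)

```text
time_s: 28.7
tool_pos: [540.8, -52.2, 146.8]
tcp_rot: [-3.093, -0.548, -0.001]
force: [0.7, -0.7, -3.7]
gripper_width: 20.8
gripper_force: 99.2
```

Call:
step_arm(
  steps=[
    [0.02,-0.06,0,0,0,-0.04,0],
    [0.05,-0.13,0,0,0,-0.09,0],
    [0.07,-0.2,0,0,0,-0.14,0],
    [0.1,-0.27,0,0,0,-0.19,0],
    [0.113,-0.315,0,0,0,-0.221,0],
  ],
)

```text
time_s: 29.2
tool_pos: [540.7, 14.5, 146.7]
tcp_rot: [-2.953, -1.073, -0.001]
force: [0.7, 0.5, -3.3]
gripper_width: 21.0
gripper_force: 99.2
```

Call:
step_arm(
  steps=[
    [-0.06,-0.01,0.01,0,0,-0.04,0],
    [-0.12,-0.02,0.02,0,0,-0.09,0],
    [-0.2,-0.03,0.02,0,0,-0.14,0],
    [-0.27,-0.045,0.02,0,0,-0.19,0],
    [-0.308,-0.053,0.02,0,0,-0.229,0],
  ],
)

```text
time_s: 29.7
tool_pos: [485.4, -18.7, 142.5]
tcp_rot: [2.714, 1.582, -0.001]
force: [0.1, -0.5, -3.8]
gripper_width: 21.1
gripper_force: 99.2
```

Call:
step_arm(
  steps=[
    [-0.05,-0.03,0.01,0,0,-0.04,0],
    [-0.11,-0.06,0.02,0,0,-0.09,0],
    [-0.17,-0.1,0.02,0,0,-0.14,0],
    [-0.23,-0.14,0.02,0,0,-0.19,0],
    [-0.27,-0.158,0.02,0,0,-0.229,0],
  ],
)

```text
time_s: 30.2
tool_pos: [431.2, -49.8, 138.6]
tcp_rot: [2.387, 2.042, -0.001]
force: [0.7, 0.4, -4.4]
gripper_width: 20.7
gripper_force: 99.2
```

```bash
python3 - <<'E'
from h import *
plan([(431,-43,61,81.3)])
E
```

```text
t 30.2 at [431.2 -49.8 138.6] 81.1 F [ 0.7  0.4 -4.4] w 20.7
(431, -43, 61, 81.3) 0 [0.033, -0.006, 0.388] rz -0.002
```

Call:
step_arm(
  steps=[
    [0.033,-0.006,0.1,0,0,0,0],
    [0.033,-0.006,0.2,0,0,0,0],
    [0.033,-0.006,0.3,0,0,0,0],
    [0.033,-0.006,0.37,0,0,0,0],
    [0.033,-0.006,0.385,0,0,0,0],
  ],
)

```text
time_s: 30.7
tool_pos: [431.4, -42.4, 60.4]
tcp_rot: [-2.389, -2.038, 0.002]
force: [0.1, 0.5, -3.0]
gripper_width: 20.6
gripper_force: 98.8
```

Call:
step_arm(
  steps=[
    [0,0,0.004,0,0,0,0],
    [0,0,0.008,0,0,0,0],
    [0,0,0.012,0,0,0,0],
    [0,0,0.016,0,0,0,0],
    [0,0,0.016,0,0,0,0],
  ],
)

```text
time_s: 31.2
tool_pos: [432.2, -42.2, 58.5]
tcp_rot: [2.389, 2.04, 0.0]
force: [-0.6, 0.6, -3.7]
gripper_width: 20.9
gripper_force: 98.8
```

Call:
step_arm(
  steps=[
    [0,0,0.004,0,0,0,0],
    [0,0,0.008,0,0,0,0],
    [0,0,0.008,0,0,0,0],
    [0,0,0.008,0,0,0,0],
    [0,0,0.008,0,0,0,0],
  ],
)

```text
time_s: 31.7
tool_pos: [432.2, -42.1, 56.8]
tcp_rot: [2.389, 2.04, 0.0]
force: [-0.0, 0.5, -1.0]
gripper_width: 20.7
gripper_force: 99.4
```

Contact with the mat. I'll release, rise and back off so the cameras can see.

Call:
step_arm(
  steps=[
    [0,0,0,0,0,0,0.35],
    [0,0,0,0,0,0,0.5],
    [0,0,0,0,0,0,0.8],
    [0,0,0,0,0,0,0.8],
    [0,0,0,0,0,0,0.8],
  ],
)

```text
time_s: 32.2
tool_pos: [432.1, -42.1, 56.7]
tcp_rot: [-2.389, -2.04, -0.0]
force: [0.4, -0.4, -0.1]
gripper_width: 68.6
gripper_force: 0.0
```

Call:
step_arm(
  steps=[
    [0,0,-0.08,0,0,0,0.8],
    [0,0,-0.25,0,0,0,0.8],
    [0,0,-0.5,0,0,0,0.8],
    [0,0,-0.75,0,0,0,0.8],
    [0,0,-0.9,0,0,0,0.8],
  ],
)

```text
time_s: 32.7
tool_pos: [432.9, -41.9, 240.2]
tcp_rot: [2.387, 2.039, 0.003]
force: [0.5, -0.9, -1.1]
gripper_width: 68.1
gripper_force: 0.0
```

Call:
step_arm(
  steps=[
    [0.85,0.3,0,0,0,0,1],
    [0.85,0.3,0,0,0,0,1],
    [0.85,0.3,0,0,0,0,1],
    [0.85,0.3,0,0,0,0,1],
    [0.85,0.3,0,0,0,0,1],
  ],
)

```text
time_s: 33.2
tool_pos: [518.9, 120.7, 236.6]
tcp_rot: [-2.383, -2.044, -0.003]
force: [-0.3, -0.6, 0.8]
gripper_width: 85.4
gripper_force: 0.0
```

```bash
python3 - <<'E'
from off import *
s=offs(); g=snap('scene')
print(pose()[0])
cv2.imwrite('pics/d.png',np.hstack([cv2.resize(s['pixels'][110:290,180:480],(400,240)),cv2.resize(g['pixels'][110:290,90:390],(400,240))]))
cv2.imwrite('pics/d.png',np.hstack([cv2.resize(s['pixels'][130:280,190:480],(400,400*150//290)),cv2.resize(g['pixels'][120:280,90:480],(400,400*150//290))]))
E
```

```text
[429. 180.] 245 ctr [ 637. -343.] box [ 613. -371.] [ 662. -313.] [48. 59.]
[425. 198.] 108 ctr [ 576. -328.] box [ 552. -340.] [ 602. -316.] [24. 51.]
[429. 217.] 249 ctr [ 512. -342.] box [ 485. -366.] [ 539. -318.] [48. 55.]
[356. 247.] 80 ctr [ 409. -100.] box [ 399. -128.] [435. -62.] [33. 71.]
[517.75661813 116.83940842 236.25968691]
```

View pics/d.png

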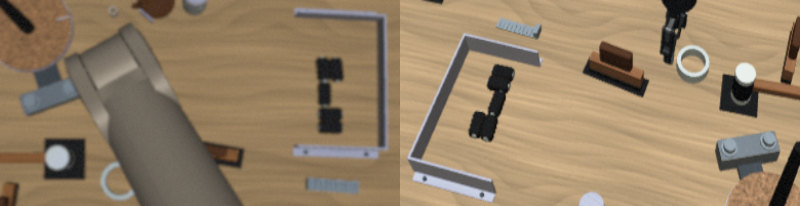

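All five offcuts are deep in the catch, around left crop (328,95). The sweep stands on its mat at right crop (617,65), the mallet on its own at (743,85), and both pins are down. I'll hand it in.

```bash
python3 -c "
from cell import manip
print(manip.finish_job())"
```

```text
the job is handed in; nothing more can be done
None
```

The job is handed in, though it gave no verdict back: the last pictures show both lock pins down, all five offcuts well inside the catch, the mallet and sweep upright on their mats, and the gripper clear of everything.

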